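# Feel the towel clips and bin the worn-out one

## Robot

A 6-joint arm with a two-finger parallel gripper is mounted at the origin on the work surface. World frame = base frame: x ahead of the robot, y to its left, z up, the work surface at z = 0. Lengths are in m, angles in degrees, forces in N, time in s.
With the tool pointing down it reaches from about 0.35 to 0.95 m from the base axis. Payload 17.4 kg.
Tool frame: the origin (TCP) lies between the finger pads; the fingertips stand 8 mm ahead of it and the grasp point (between the pads) lies 11 mm behind it (robot.nose_length is the distance from the TCP to the fingertips, in m); z points along the fingers, y is the line along which they close (so a half turn about z gives the same grasp; the last joint's range is limited). The gripper opens to 93 mm and grips with 3 to 60 N. Pads are 15 mm wide; open, the fingers measure 128 mm over their backs; the gripper's body (75 mm by 188 mm) begins 65 mm behind the grasp point.
Start: joints at [66.188, 6.646, 82.598, -0, 90.757, -2.166], TCP at [0.249, 0.627, 0.227] pointing down, gripper open.
Joint ranges: [-162.19, 162.19], [-47.58, 125.68], [4.15, 143.07], [-65.23, 245.23], [0.69, 171.88], [-170.13, 170.13]. Speed limits (degrees/s): [108.29, 108.29, 127.2, 180, 180, 180].

## Interface

Orientations are given as a 3x3 rotation matrix whose columns are the frame's x, y, z axes.
In Python, from station import robot gives the robot as it stands.
- The arm moves only by the tool send_rows, never from a script. Its argument "targets" is a list of rows, each a list of 3 entries, a list of its own where there are three numbers: the shift along the tool's x, y, z in units of 0.04 m (1.0 is 0.04 m), then the turn about the tool's z in units of 0.08 rad (1.0 is 0.08 rad), then the opening in per cent of the stroke, from 0 (shut) to 100 (fully open). In form: [[[x, y, z], roll, hand], ...]. A call has 1 to 20 rows; each row shifts and turns the commanded pose from where the row before left it, along the tool's axes as they then stand; what a row does not reach is not made up. A row lasts 1/12 s, in which the tool goes at most 41.7 mm and 7.16 degrees, less where a joint would pass 70% of its speed; a pose out of reach is approached as far as the arm can. A call with a number of a shift or a turn outside -1 to 1 is refused whole. A call with a gripper value outside its range is refused whole. The fingers move at their own pace and stop on an object; "force" is the grip in N (left out, the last holds). Time passes only in rows, so rows that do not move let the fingers close. It gives the time, the measured TCP pose, the force, the opening and the grip force at its end, in the units of the state.
- robot.sense(): the state, without advancing time (a new reading comes with each control period).
- robot.read_camera(name): name is "scene" or "side" or "wrist"; returns (picture, depth): 420x560x3 uint8, red, green, blue; 420x560 float32, m along the optical axis (not along the pixel's ray), 0 where there is no reading.
- robot.camera_info(name): a dict with "fx", "fy", "cx", "cy" (pixels), "eye" and "rotation" of the camera in the world. Camera axes: x right, y down, z forward; pixel columns grow to the right and rows downward; lengths in m; the calibration is good to about 2 mm. The wrist camera is an equidistant fisheye: a pixel r from the principal point sees the ray r / f radians off the axis. A picture is of the moment at which its call begins: read the wrist's pose just before it. camera_info takes no time and is no camera call; for the wrist camera it gives the pose at the moment of the call.
- robot.job_done(): hands the job in; it is judged then, once.
Trained networks look in the newest picture that a camera, given by its name, has taken for a name from the list of things; names that differ only in an ending like _2 or _b are one class to them, and where a whole thing is asked for, a point or a joint stands for the part that bears it (a point fixed in the world has none). Each returns a list of dicts, best first, with "confidence" (0 to 1); they miss things now and then, are a little off and sometimes report something else, mostly with a low value. They report only what shows in the picture. A call takes as long as a camera call. They do not tell look-alikes from the thing itself.
- robot.spot_in(camera, label): "uv" ([column, row] in pixels, amid what is visible of it).
- robot.tip_of(camera, label): "uv" ([column, row] in pixels: a listed point, or the origin of a listed thing).
The state is a dict: "t": time; "joint_pos": joint angles; "qvel": joint speeds; "tau": joint torques, N m; "ee_pos": TCP position; "tool_rot": TCP orientation; "contact_force": force on the tool from outside, world axes, zero at the start; "moment": the same for the moment, N m; "opening": opening from 0.0 (shut) to 1.0 (fully open); "grasp_force": force on a finger pad.
Only numpy, scipy, OpenCV 4.12 (cv2) and the standard library are available. Lean on these libraries where they do the work, as an engineer would, in place of code of your own. Each camera call takes 0.05 s, during which the arm holds its last target. There are 200 camera calls.

## Task

One of the three look-alike towel clips on the sill has lost its spring. Going from the robot's left to its right, squeeze the handles of each clip where it lies until the jaws open a little, to feel how stiff it is, and let it spring back; then drop the weak clip into the open tilt-out bin below the sill. Leave the two sound clips lying about where they are, and do not disturb the menorah, cups, lighter or trivet.

Things in the scene. Friction and masses are not known exactly. Their poses are not given: they have to be found in the camera images.
- clip_a_center (a point): blue plastic towel clip (three alike) lying on its side on the sill, 113 mm long, 28 mm tall, 60 g. Point on its pivot, 14 mm above the sill. z up; x along the clip: jaw tips at +53 mm, handles to -x. The handle pads (32 mm long, 28 mm tall) are centred 45 mm to -x of this point, 52 mm apart over their outer faces; squeezed along the clip's y they close to 29 mm (stop)
- clip_a_jaw (a joint): how far the handles of this clip are squeezed: 0 at rest (jaws shut; within 0.005), 0.5 rad at the stop (jaws wide open); springs back. A sound clip takes about 8 N on the handles to start opening and 30 N to reach the stop (20 N: half-way); a worn-out one reaches it with 1.5 to 5 N
- clip_b_center (a point): blue plastic towel clip (three alike) lying on its side on the sill, 113 mm long, 28 mm tall, 60 g. Point on its pivot, 14 mm above the sill. z up; x along the clip: jaw tips at +53 mm, handles to -x. The handle pads (32 mm long, 28 mm tall) are centred 45 mm to -x of this point, 52 mm apart over their outer faces; squeezed along the clip's y they close to 29 mm (stop)
- clip_b_jaw (a joint): how far the handles of this clip are squeezed: 0 at rest (jaws shut; within 0.005), 0.5 rad at the stop (jaws wide open); springs back. A sound clip takes about 8 N on the handles to start opening and 30 N to reach the stop (20 N: half-way); a worn-out one reaches it with 1.5 to 5 N
- clip_c_center (a point): blue plastic towel clip (three alike) lying on its side on the sill, 113 mm long, 28 mm tall, 60 g. Point on its pivot, 14 mm above the sill. z up; x along the clip: jaw tips at +53 mm, handles to -x. The handle pads (32 mm long, 28 mm tall) are centred 45 mm to -x of this point, 52 mm apart over their outer faces; squeezed along the clip's y they close to 29 mm (stop)
- clip_c_jaw (a joint): how far the handles of this clip are squeezed: 0 at rest (jaws shut; within 0.005), 0.5 rad at the stop (jaws wide open); springs back. A sound clip takes about 8 N on the handles to start opening and 30 N to reach the stop (20 N: half-way); a worn-out one reaches it with 1.5 to 5 N
- bin_in (a point): white tilt-out bin below the sill's front overhang. Point: centre of the bucket's inner floor; bucket's axes: x front to back (120 mm), y along the sill (238 mm inside), z up it. Front panel 150 mm high, back wall 85 mm. Hinged at its lower front edge, below the sill's front edge (world x = 0.53). What is let go over the mouth, just above the sill's top, falls in
- sill: granite sill, 360 mm (x) by 1340 mm (y), 30 mm thick, fixed; its top, on which the clips lie, is at world z = 0.195, its front edge at world x = 0.53. Origin at the centre of its underside
- bin_bucket (a joint): tilt of the bin's bucket: 0 closed (front upright, flush with the sill's edge), 0.8 rad fully out; stiff hinge, stays where it is. It starts tilted out 0.64 to 0.78: seen from above the mouth reaches from the sill's edge 85 to 105 mm towards the robot, the front rim some 70 mm below the sill's top
- menorah: modern aluminium menorah, a low bar 300 mm long (its y axis) with nine cups, 100 mm tall, at the back of the sill; origin at the centre of its underside
- cup_1: glass cup, 72 mm across, 85 mm tall, open upward, on the trivet; origin at the centre of its underside
- cup_2: glass cup, 72 mm across, 85 mm tall, open upward, on the sill; origin at the centre of its underside
- cup_3: glass cup, 72 mm across, 85 mm tall, open upward, on the sill; origin at the centre of its underside
- cup_4: glass cup, 72 mm across, 85 mm tall, open upward, on the sill; origin at the centre of its underside
- lighter: chrome lighter standing on the sill, 14 x 38 x 55 mm; origin at the centre of its underside
- trivet: round hard silicone trivet, 160 mm across, 8 mm thick, lying on the sill; origin at the centre of its underside
There are look-alikes about, which are no part of the job. Leave any white look-alike of the part that bears clip_a_center alone.

How it is judged (in metres and radians):
On the way, in this order (a step that is already met when the one before it is completed fails the run):
1. the left clip (as the robot sees it) is squeezed on the sill until its jaws open by more than 0.06 rad (((world y of clip_a_center between 0.1 and 0.6 m and height (world z) of clip_a_center below 0.235 m and value of joint clip_a_jaw above 0.06 rad and contact force between the fingers and clip_a above 0.3 N) or (world y of clip_b_center between 0.1 and 0.6 m and height (world z) of clip_b_center below 0.235 m and value of joint clip_b_jaw above 0.06 rad and contact force between the fingers and clip_b above 0.3 N) or (world y of clip_c_center between 0.1 and 0.6 m and height (world z) of clip_c_center below 0.235 m and value of joint clip_c_jaw above 0.06 rad and contact force between the fingers and clip_c above 0.3 N))), for 0.1 s.
2. the middle clip (as the robot sees it) is squeezed on the sill until its jaws open by more than 0.06 rad (((world y of clip_a_center between -0.1 and 0.1 m and height (world z) of clip_a_center below 0.235 m and value of joint clip_a_jaw above 0.06 rad and contact force between the fingers and clip_a above 0.3 N) or (world y of clip_b_center between -0.1 and 0.1 m and height (world z) of clip_b_center below 0.235 m and value of joint clip_b_jaw above 0.06 rad and contact force between the fingers and clip_b above 0.3 N) or (world y of clip_c_center between -0.1 and 0.1 m and height (world z) of clip_c_center below 0.235 m and value of joint clip_c_jaw above 0.06 rad and contact force between the fingers and clip_c above 0.3 N))), for 0.1 s.
3. the right clip (as the robot sees it) is squeezed on the sill until its jaws open by more than 0.06 rad (((world y of clip_a_center between -0.6 and -0.1 m and height (world z) of clip_a_center below 0.235 m and value of joint clip_a_jaw above 0.06 rad and contact force between the fingers and clip_a above 0.3 N) or (world y of clip_b_center between -0.6 and -0.1 m and height (world z) of clip_b_center below 0.235 m and value of joint clip_b_jaw above 0.06 rad and contact force between the fingers and clip_b above 0.3 N) or (world y of clip_c_center between -0.6 and -0.1 m and height (world z) of clip_c_center below 0.235 m and value of joint clip_c_jaw above 0.06 rad and contact force between the fingers and clip_c above 0.3 N))), for 0.1 s.
At the end, for the whole second after the job is handed in: The one weak clip (the one whose tired spring leaves its jaws a hair, 0.004 rad, less tightly shut than the others, too little to see) lies at rest inside the bin's bucket; the two sound clips lie flat on the sill, released, within 60 mm of where they started (((x of clip_a_center in the frame of bin_in between -0.06 and 0.06 m and y of clip_a_center in the frame of bin_in between -0.12 and 0.12 m and z of clip_a_center in the frame of bin_in between 0 and 0.12 m and value of joint clip_a_jaw above -0.002 rad and linear speed of clip_a below 0.05 m/s and distance of each of clip_b_center, clip_c_center from where it was at the start of the episode below 0.06 m and angle between each of clip_b_center, clip_c_center's own z axis and vertical below 0.2 rad and value of joint each of clip_b_jaw, clip_c_jaw below -0.002 rad) or (x of clip_b_center in the frame of bin_in between -0.06 and 0.06 m and y of clip_b_center in the frame of bin_in between -0.12 and 0.12 m and z of clip_b_center in the frame of bin_in between 0 and 0.12 m and value of joint clip_b_jaw above -0.002 rad and linear speed of clip_b below 0.05 m/s and distance of each of clip_a_center, clip_c_center from where it was at the start of the episode below 0.06 m and angle between each of clip_a_center, clip_c_center's own z axis and vertical below 0.2 rad and value of joint each of clip_a_jaw, clip_c_jaw below -0.002 rad) or (x of clip_c_center in the frame of bin_in between -0.06 and 0.06 m and y of clip_c_center in the frame of bin_in between -0.12 and 0.12 m and z of clip_c_center in the frame of bin_in between 0 and 0.12 m and value of joint clip_c_jaw above -0.002 rad and linear speed of clip_c below 0.05 m/s and distance of each of clip_a_center, clip_b_center from where it was at the start of the episode below 0.06 m and angle between each of clip_a_center, clip_b_center's own z axis and vertical below 0.2 rad and value of joint each of clip_a_jaw, clip_b_jaw below -0.002 rad))); the robot touches nothing.
It fails at once if the menorah, trivet, lighter or a cup is shifted by more than 40 mm or tipped by more than 0.35 rad (distance of any of menorah, trivet, lighter, cup_1, cup_2, cup_3, cup_4 from where it was at the start of the episode above 0.04 m or angle between any of menorah, trivet, lighter, cup_1, cup_2, cup_3, cup_4's own z axis and vertical above 0.35 rad).
It also fails if it takes over 58 s, if anything falls off the work surface, if the arm or the gripper's body presses on something with over 40 N, if the wrist force passes 120 N, or if a joint passes its speed limit or range.

## Working session

There is one attempt and no reset: what is moved stays moved. The work goes in short steps, Python scripts to look and compute and a tool call to move; the robot and the scene stay as the last step left them, time stands still between calls to the robot, and variables do not carry over. Pictures are saved under pics/ and viewed, at most 10 in all, crops included, and the job is handed in when it is done.

Besides the shell and the picture viewer there is one more tool, called by a JSON object that holds its "api" and its "payload", one argument or row to a line. send_rows: Moves the arm, as the interface text tells. Shifts and turns lie within -1 to 1; 1 stands for 0.04 m of shift or 0.08 rad of turn. Its arguments: {"type":"object","properties":{"targets":{"type":"array","items":{"type":"array"}},"force":{"type":"number"}},"required":["targets"]}

```bash
ls; mkdir -p pics; cat > h.py <<'E'
import numpy as np, cv2
from station import robot
def cam(name):
    i=robot.camera_info(name); p,d=robot.read_camera(name); return p,d,i
def pts(d,i):
    v,u=np.mgrid[:420,:560]
    P=np.stack([(u-i['cx'])/i['fx']*d,(v-i['cy'])/i['fy']*d,d],-1)
    return P@np.array(i['rotation']).T+np.array(i['eye'])
E
python3 - <<'E'
from h import *
for n in('scene','side'):
    p,d,i=cam(n); cv2.imwrite(f'pics/{n}.png',p[...,::-1]); np.savez(f'{n}.npz',p=p,d=d,**{k:i[k] for k in i})
    W=pts(d,i); print(n,i['eye'])
    hsv=cv2.cvtColor(p,cv2.COLOR_RGB2HSV)
    m=((hsv[...,0]>95)&(hsv[...,0]<130)&(hsv[...,1]>110)&(hsv[...,2]>50)&(d>0)).astype(np.uint8)
    k,l,s,c=cv2.connectedComponentsWithStats(m)
    for j in range(1,k):
        if s[j,4]>40:
            q=W[l==j]; print(s[j],np.median(q,0).round(3),q.min(0).round(3),q.max(0).round(3))
    print([(x['uv'],round(x['confidence'],2)) for x in robot.tip_of(n,'clip_a_center')])
print(robot.sense())
E
```

```text
pics
scene [1.50880241 0.83075016 1.14173902]
[385  76  28  43 751] [-0.715 -0.296  0.002] [-1.048 -0.437 -0.122] [-0.116  0.059  0.394]
[221  87   9   7  49] [ 0.099 -0.655  0.2  ] [-0.56  -1.309 -0.225] [ 0.121 -0.633  0.209]
[434  90  13  34 170] [-0.929 -0.15  -0.079] [-0.984 -0.158 -0.195] [0.151 0.295 0.506]
[179 172  37  18 344] [ 0.638 -0.234  0.215] [ 0.58  -0.26   0.197] [ 0.694 -0.179  0.228]
[246 203  28  24 224] [0.644 0.024 0.216] [0.575 0.004 0.199] [0.689 0.031 0.229]
[292 223  41  23 408] [0.615 0.19  0.216] [0.552 0.163 0.197] [0.668 0.239 0.228]
[([254.0, 212.6], 0.74), ([338.6, 231.7], 0.64), ([296.3, 205.6], 0.59)]
side [0.3969274  1.36293461 1.09893771]
[400 108   9   7  48] [ 0.102 -0.649  0.197] [-0.019 -1.345 -0.102] [ 0.118 -0.636  0.204]
[249 144  31  18 274] [ 0.633 -0.236  0.213] [ 0.582 -0.304  0.19 ] [ 0.696 -0.178  0.225]
[237 180  37  15 389] [0.625 0.022 0.214] [ 0.574 -0.049  0.192] [0.69  0.04  0.227]
[236 212  38  25 404] [0.606 0.188 0.214] [0.554 0.147 0.192] [0.667 0.242 0.225]
[([252.7, 185.9], 0.77), ([347.0, 222.1], 0.71), ([336.9, 260.7], 0.67), ([325.7, 194.4], 0.51)]
{'t': 0.2, 'joint_pos': array([ 6.61880372e+01,  6.66415821e+00,  8.26192981e+01, -8.13245929e-04,
        9.07564166e+01, -2.16494907e+00]), 'qvel': array([-0.00836171, -0.10860008, -0.11927784,  0.05145241,  0.02440363,
       -0.03269591]), 'tau': array([ 3.75618374e-04, -7.20905614e+01, -6.22327137e+01,  7.78903789e-02,
        2.19240884e-02, -6.97250539e-05]), 'ee_pos': array([0.24895934, 0.62729702, 0.22620074]), 'tool_rot': array([[-9.29474042e-01,  3.68887427e-01, -2.67981128e-04],
       [ 3.68887524e-01,  9.29473820e-01, -6.42404232e-04],
       [ 1.21065982e-05, -6.95952953e-04, -9.99999758e-01]]), 'contact_force': array([ 0.24412726, -0.59809915, -0.79866837]), 'moment': array([ 0.01293792, -0.00852297,  0.0066811 ]), 'grasp_force': 0.0, 'opening': 1.0057883245299009}
```

```bash
python3 - <<'E'
import numpy as np, cv2
a=cv2.imread('pics/scene.png')[70:330,120:440]; b=cv2.imread('pics/side.png')[90:320,150:430]
cv2.imwrite('pics/sc2.png',cv2.resize(a,(738,600),interpolation=cv2.INTER_CUBIC))
cv2.imwrite('pics/si2.png',cv2.resize(b,(730,600),interpolation=cv2.INTER_CUBIC))
# top-down map
from h import pts
H=np.full((600,800,3),90,np.uint8)
for n in('side','scene'):
    z=np.load(n+'.npz'); W=pts(z['d'],z); p=z['p']
    ok=(z['d']>0)&(W[...,2]>0.19)&(W[...,2]<0.35)
    q=W[ok]; r=((0.95-q[:,0])*1000).astype(int)+0; c=((0.4-q[:,1])*1000).astype(int)
    for rr,cc,col in zip(r,c,p[ok]):
        if 0<=rr<600 and 0<=cc<800: cv2.circle(H,(int(cc),int(rr)),2,tuple(int(x) for x in col[::-1]),-1)
cv2.imwrite('pics/top.png',H)
E
```

```text
(no output)
```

View pics/sc2.png

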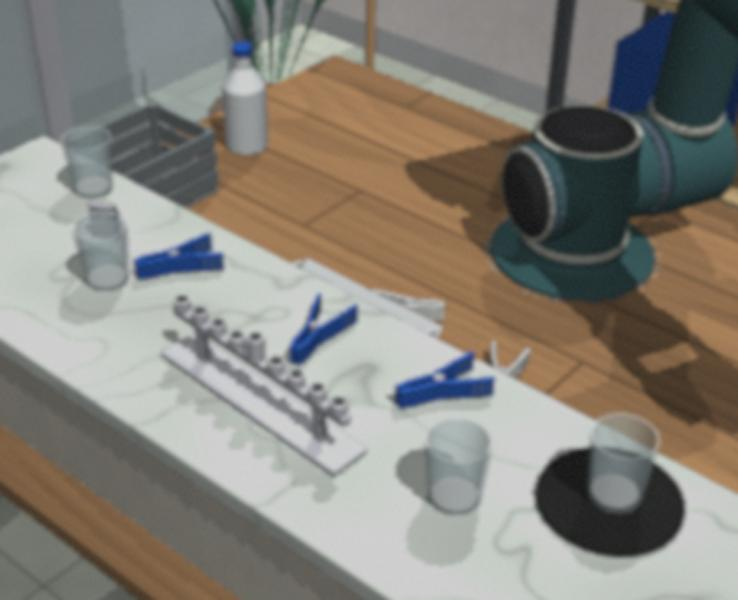

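View pics/top.png

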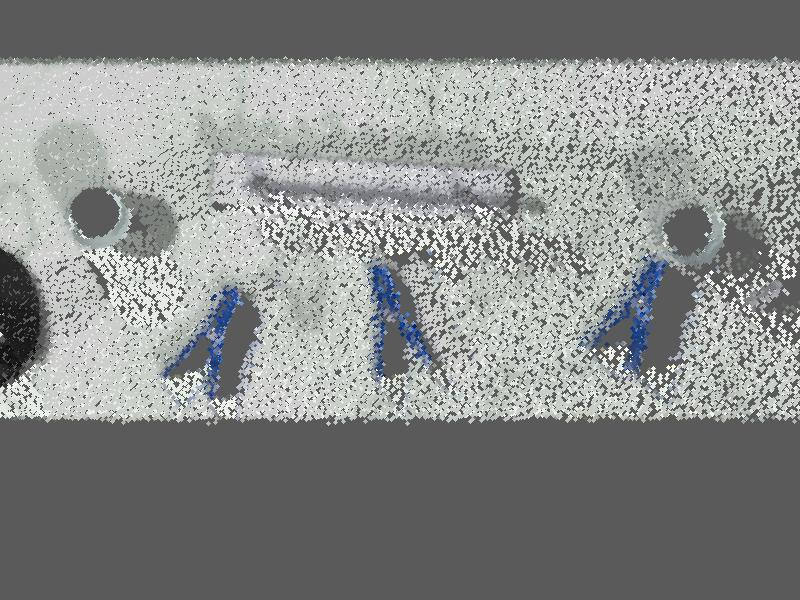

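The scene crop shows three blue clips: left at (445,380), middle at (320,330) and right at (180,258). All their handles point at the robot. The white bin is at (370,295), and a white look-alike clip lies on the table at (510,360). Next I'll fit the clip axes and locate the bin.

```bash
python3 - <<'E'
from h import *
B=[];WH=[]
for n in('side','scene'):
    z=np.load(n+'.npz'); W=pts(z['d'],z); p=z['p']; hsv=cv2.cvtColor(p,cv2.COLOR_RGB2HSV)
    m=(hsv[...,0]>95)&(hsv[...,0]<130)&(hsv[...,1]>110)&(z['d']>0)&(W[...,2]>.212)&(W[...,2]<.232)
    B.append(W[m])
    w=(hsv[...,1]<50)&(hsv[...,2]>110)&(z['d']>0)&(W[...,2]>.04)&(W[...,2]<.185)&(W[...,0]>.38)&(W[...,0]<.53)&(abs(W[...,1])<.6)
    q=W[w]; print(n,len(q), np.percentile(q,[1,5,25,50,75,95,99],axis=0).round(3).tolist() if len(q) else '')
    r=q[q[:,2]>.1]; print(' high',len(r),r.min(0).round(3),r.max(0).round(3),np.median(r,0).round(3))
B=np.vstack(B)
for y0,y1 in((.1,.3),(-.1,.1),(-.3,-.12)):
    q=B[(B[:,1]>y0)&(B[:,1]<y1)&(B[:,0]>.54)&(B[:,0]<.72)][:,:2]
    D=((q[:,None]-q[None])**2).sum(-1)**.5; q=q[(D<.006).sum(1)>3]
    _,t=cv2.minEnclosingTriangle((q*1000).astype(np.float32)[:,None]); t=t[:,0]
    L=[np.linalg.norm(t[(i+1)%3]-t[(i+2)%3]) for i in range(3)]; a=int(np.argmin(L))
    base=(t[(a+1)%3]+t[(a+2)%3])/2; ax=t[a]-base
    u=ax/np.linalg.norm(ax); s=(q*1000-base)@u; v=(q*1000-base)@[-u[1],u[0]]
    print(len(q),'tri',t.round().tolist(),'base',base.round(),'ang',np.degrees(np.arctan2(u[1],u[0])).round(1),'extent s',s.min().round(),s.max().round(),'v',v.min().round(),v.max().round())
    e=s<s.max()-95; print('  handle-end v', np.percentile(v[e],[2,98]).round(), 'pad ctr', (base+u*(s.max()-98)).round())
E
```

```text
side 1419 [[0.398, -0.583, 0.044], [0.442, -0.188, 0.051], [0.463, -0.177, 0.081], [0.485, -0.073, 0.105], [0.506, 0.06, 0.123], [0.526, 0.066, 0.136], [0.529, 0.069, 0.143]]
 high 783 [ 0.381 -0.6    0.1  ] [0.53  0.07  0.149] [ 0.468 -0.046  0.122]
scene 397 [[0.389, -0.582, 0.065], [0.437, -0.576, 0.116], [0.443, -0.139, 0.124], [0.446, -0.067, 0.128], [0.45, 0.001, 0.132], [0.457, 0.059, 0.135], [0.467, 0.064, 0.139]]
 high 382 [ 0.429 -0.582  0.104] [0.471 0.065 0.14 ] [ 0.447 -0.061  0.128]
486 tri [[552.0, 190.0], [578.0, 241.0], [733.0, 131.0]] base [565. 215.] ang -26.5 extent s -0.0 112.0 v -29.0 28.0
  handle-end v [-27.  28.] pad ctr [578. 209.]
360 tri [[588.0, -30.0], [571.0, 28.0], [743.0, 40.0]] base [580.  -1.] ang 14.0 extent s -1.0 113.0 v -29.0 28.0
  handle-end v [-27.  28.] pad ctr [594.   3.]
354 tri [[610.0, -177.0], [738.0, -280.0], [579.0, -235.0]] base [ 594. -206.] ang -27.4 extent s -0.0 112.0 v -31.0 32.0
  handle-end v [-30.  31.] pad ctr [ 607. -213.]
```

View pics/si2.png

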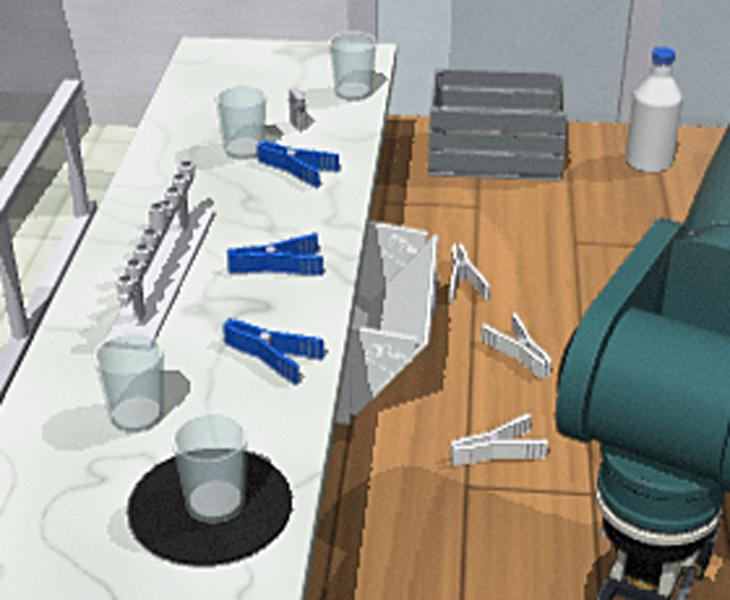

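Bin y spans about -0.18 to 0.065, so its centre is near -0.058, with the mouth at x 0.44–0.53. I'll go to hover over the left clip.

{"api": "send_rows", "payload": {
  "targets": [
    [[0,0,-0.7],0.53,100],
    [[0,0,-0.7],0.53,100],
    [[0,0,-0.7],0,100],
    [[0,0,-0.7],0,100],
    [[0,0,-0.7],0,100],
    [[-0.8,-0.38,0],0,100],
    [[-0.8,-0.38,0],0,100],
    [[-0.8,-0.38,0],0,100],
    [[-0.8,-0.38,0],0,100],
    [[-0.8,-0.38,0],0,100],
    [[-0.8,-0.38,0],0,100],
    [[-0.8,-0.38,0],0,100],
    [[-0.8,-0.38,0],0,100],
    [[-0.8,-0.38,0],0,100],
    [[-0.8,-0.38,0],0,100],
    [[-0.8,-0.38,0],0,100],
    [[-0.8,-0.38,0],0,100],
    [[-0.8,-0.38,0],0,100],
    [[-0.8,-0.38,0],0,100],
    [[-0.8,-0.38,0],0,100]
  ],
  "force": 14
}}

```text
t: 1.87
ee_pos: [0.5776, 0.2075, 0.3666]
tool_rot: [[-0.895, 0.446, 0.0], [0.446, 0.895, 0.0], [-0.0, 0.0, -1.0]]
contact_force: [0.5, 0.3, 0.6]
opening: 1.001
grasp_force: 0.0
```

{"api": "send_rows", "payload": {
  "targets": [
    [[0,0,0.6],0,100],
    [[0,0,0.6],0,100],
    [[0,0,0],0,100],
    [[0,0,0],0,100]
  ]
}}

```text
t: 2.2
ee_pos: [0.5765, 0.209, 0.318]
tool_rot: [[-0.895, 0.446, -0.002], [0.446, 0.895, -0.001], [0.002, -0.001, -1.0]]
contact_force: [-0.2, -0.3, 0.7]
opening: 1.001
grasp_force: 0.0
```

```bash
cat >> h.py <<'E'
def wrist(tag,ref,th):
    """rectified top view of the plane z=.223 round ref, in tool-aligned axes; blue clip fit"""
    i=robot.camera_info('wrist'); p,_=robot.read_camera('wrist')
    R=np.array(i['rotation']); t=np.radians(th); c,s=np.cos(t),np.sin(t)
    v,u=np.mgrid[-90:150,-100:100]   # u: clip y reversed, v: clip -x.. rows (mm)
    fx=(60-v*1.0-90+0)/1000; 
    a=(90-v)/1000; b=-u/1000
    X=ref[0]+c*a-s*b; Y=ref[1]+s*a+c*b
    P=np.stack([X,Y,np.full_like(X,.223)],-1)-np.array(i['eye'])
    C=P@R; r=np.hypot(C[...,0],C[...,1]); an=np.arctan2(r,C[...,2])
    mx=(i['cx']+i['fx']*an*C[...,0]/r).astype(np.float32); my=(i['cy']+i['fy']*an*C[...,1]/r).astype(np.float32)
    im=cv2.remap(p,mx,my,cv2.INTER_LINEAR)
    cv2.circle(im,(100,180),2,(255,0,0),-1)
    cv2.imwrite(f'pics/{tag}.png',cv2.resize(np.hstack([im[...,::-1]]),None,fx=2.5,fy=2.5))
    cv2.imwrite(f'pics/{tag}_raw.png',p[...,::-1])
E
python3 - <<'E'
from h import *
s=robot.sense(); print(s['t'],s['ee_pos'],np.degrees(np.arctan2(-s['tool_rot'][0,1],s['tool_rot'][1,1])),s['joint_pos'])
wrist('w1',(.578,.209),-26.5)
E
```

```text
2.2 [0.57646199 0.20901475 0.31801138] -26.51075116705356 [ 1.75457168e+01 -1.51523056e+00  8.26444049e+01  1.30232168e-03
  9.89920909e+01 -4.59432658e+01]
```

View pics/w1.png

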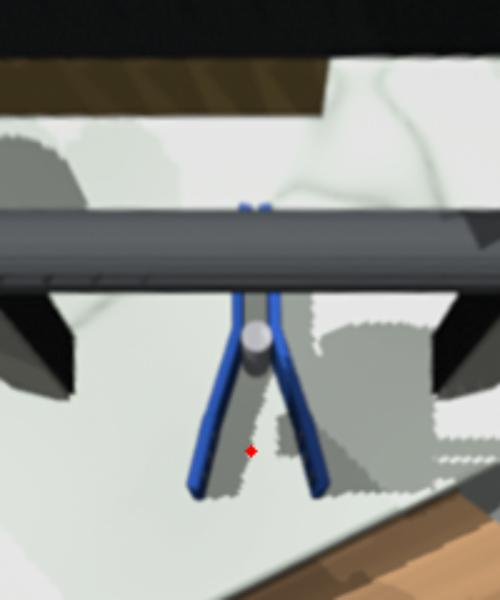

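The clip lies centred about 3 mm to the right of the expected point, pivot at (256,335) and handle ends at (197,497) and (320,497). The axis angle is right. I'll descend and squeeze.

{"api": "send_rows", "payload": {
  "targets": [
    [[-0.03,-0.05,0.6],0,100],
    [[0,0,0.6],0,100],
    [[0,0,0.6],0,100],
    [[0,0,0.5],0,100],
    [[0,0,0.48],0,100],
    [[0,0,0],0,80],
    [[0,0,0],0,70],
    [[0,0,0],0,60],
    [[0,0,0],0,50],
    [[0,0,0],0,40],
    [[0,0,0],0,30],
    [[0,0,0],0,20],
    [[0,0,0],0,20],
    [[0,0,0],0,20],
    [[0,0,0],0,20],
    [[0,0,0],0,20]
  ],
  "force": 14
}}

```text
t: 3.58
ee_pos: [0.5771, 0.2069, 0.2083]
tool_rot: [[-0.895, 0.446, 0.001], [0.446, 0.895, 0.0], [-0.001, 0.001, -1.0]]
contact_force: [-0.5, 0.6, 6.4]
opening: 0.487
grasp_force: 13.7
```

Left: 13.7 N squeezes it only to 0.487, about 0.15 rad, so it's sound. I'll release it and go to the middle clip.

{"api": "send_rows", "payload": {
  "targets": [
    [[0,0,0],0,60],
    [[0,0,0],0,80],
    [[0,0,0],0,100],
    [[0,0,0],0,100],
    [[0,0,-0.5],0,100],
    [[0,0,-0.75],-0.8,100],
    [[0,0,-0.75],-0.98,100],
    [[0,0,-0.75],-0.98,100],
    [[0,0,0],-0.98,100],
    [[0,0,0],-0.98,100],
    [[0,0,0],-0.98,100],
    [[0,0,0],-0.98,100],
    [[0,0,0],-0.98,100],
    [[0,0,0],-0.98,100],
    [[0,0,0],-0.2,100]
  ]
}}

```text
t: 4.83
ee_pos: [0.5769, 0.2068, 0.3171]
tool_rot: [[-0.969, -0.246, -0.001], [-0.246, 0.969, -0.0], [0.001, -0.0, -1.0]]
contact_force: [-0.9, -0.8, 0.5]
opening: 0.996
grasp_force: 0.0
```

{"api": "send_rows", "payload": {
  "targets": [
    [[0.12,-0.72,0],0,100],
    [[0.12,-0.72,0],0,100],
    [[0.12,-0.72,0],0,100],
    [[0.12,-0.72,0],0,100],
    [[0.12,-0.72,0],0,100],
    [[0.11,-0.72,0],0,100],
    [[0.11,-0.73,0],0,100],
    [[0,0,0],0,100],
    [[0,0,0],0,100]
  ]
}}

```text
t: 5.58
ee_pos: [0.5941, 0.0017, 0.3172]
tool_rot: [[-0.971, -0.238, -0.0], [-0.238, 0.971, 0.0], [0.0, 0.0, -1.0]]
contact_force: [0.8, 0.5, 0.0]
opening: 1.001
grasp_force: 0.0
```

```bash
python3 - <<'E'
from h import *
s=robot.sense(); print(s['t'],s['ee_pos'],np.degrees(np.arctan2(-s['tool_rot'][0,1],s['tool_rot'][1,1])),s['joint_pos'])
wrist('w2',(.594,.003),14)
E
```

```text
5.5833 [0.59407782 0.00173355 0.31717445] 13.79091428762256 [-2.29564444e+00 -3.96104929e+00  8.50809652e+01  5.60378059e-03
  9.89079972e+01 -1.06085695e+02]
```

View pics/w2.png

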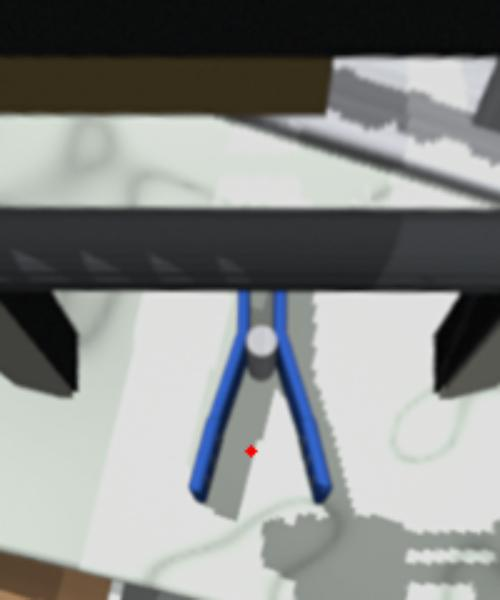

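Middle clip: pivot at (262,340), about 3 mm off the tool. The axis is aligned.

{"api": "send_rows", "payload": {
  "targets": [
    [[0.03,-0.07,0.6],0,100],
    [[0,0,0.6],0,100],
    [[0,0,0.6],0,100],
    [[0,0,0.5],0,100],
    [[0,0,0.42],0,100],
    [[0,0,0],0,80],
    [[0,0,0],0,70],
    [[0,0,0],0,60],
    [[0,0,0],0,50],
    [[0,0,0],0,40],
    [[0,0,0],0,30],
    [[0,0,0],0,20],
    [[0,0,0],0,20],
    [[0,0,0],0,20],
    [[0,0,0],0,20],
    [[0,0,0],0,20]
  ],
  "force": 14
}}

```text
t: 6.97
ee_pos: [0.5937, -0.0002, 0.2093]
tool_rot: [[-0.97, -0.242, 0.001], [-0.242, 0.97, -0.0], [-0.001, -0.0, -1.0]]
contact_force: [-1.4, -0.9, 6.2]
opening: 0.484
grasp_force: 13.7
```

The middle clip is sound too (0.484 at 13.7 N). Now the right one.

{"api": "send_rows", "payload": {
  "targets": [
    [[0,0,0],0,60],
    [[0,0,0],0,80],
    [[0,0,0],0,100],
    [[0,0,0],0,100],
    [[0,0,-0.5],0,100],
    [[0,0,-0.75],0.8,100],
    [[0,0,-0.75],0.98,100],
    [[0,0,-0.75],0.98,100],
    [[0,0,0],0.98,100],
    [[0,0,0],0.98,100],
    [[0,0,0],0.98,100],
    [[0,0,0],0.98,100],
    [[0,0,0],0.98,100],
    [[0,0,0],0.98,100],
    [[0,0,0],0.38,100]
  ]
}}

```text
t: 8.22
ee_pos: [0.5935, -0.0001, 0.3182]
tool_rot: [[-0.886, 0.463, -0.001], [0.463, 0.886, 0.0], [0.001, -0.0, -1.0]]
contact_force: [-0.7, -0.2, -0.5]
opening: 1.002
grasp_force: 0.0
```

{"api": "send_rows", "payload": {
  "targets": [
    [[-0.39,-0.65,0],0,100],
    [[-0.39,-0.65,0],0,100],
    [[-0.39,-0.65,0],0,100],
    [[-0.39,-0.65,0],0,100],
    [[-0.39,-0.66,0],0,100],
    [[-0.39,-0.66,0],0,100],
    [[-0.4,-0.66,0],0,100],
    [[0,0,0],0,100],
    [[0,0,0],0,100]
  ]
}}

```text
t: 8.97
ee_pos: [0.6066, -0.2144, 0.3178]
tool_rot: [[-0.887, 0.461, -0.001], [0.461, 0.887, 0.001], [0.001, -0.0, -1.0]]
contact_force: [-0.6, 0.7, -0.1]
opening: 0.999
grasp_force: 0.0
```

```bash
python3 - <<'E'
from h import *
s=robot.sense(); print(s['t'],s['ee_pos'],np.degrees(np.arctan2(-s['tool_rot'][0,1],s['tool_rot'][1,1])),s['joint_pos'])
wrist('w3',(.607,-.213),-27.4)
E
```

```text
8.9667 [ 0.60663536 -0.21444987  0.31778161] -27.45693588716338 [-2.17412798e+01  2.23272443e+00  7.89002212e+01  2.42432402e-03
  9.89496628e+01 -8.42839643e+01]
```

View pics/w3.png

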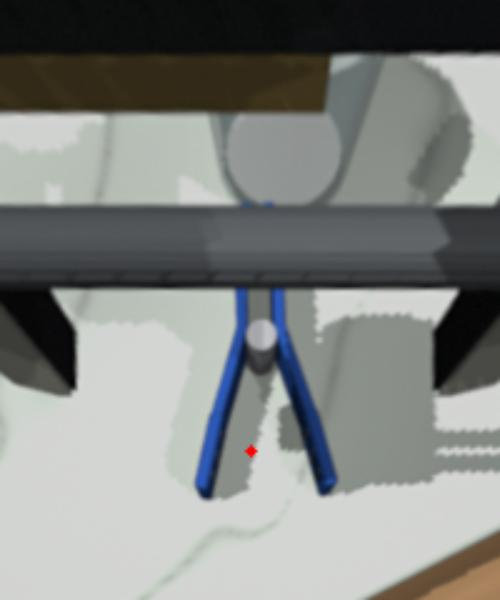

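Right clip: pivot at (262,335), handle ends at (204,490) and (328,490), cup just beyond the jaws. Shift about -3.5 mm and squeeze.

{"api": "send_rows", "payload": {
  "targets": [
    [[0,-0.09,0.6],0,100],
    [[0,0,0.6],0,100],
    [[0,0,0.6],0,100],
    [[0,0,0.5],0,100],
    [[0,0,0.42],0,100],
    [[0,0,0],0,80],
    [[0,0,0],0,70],
    [[0,0,0],0,60],
    [[0,0,0],0,50],
    [[0,0,0],0,40],
    [[0,0,0],0,30],
    [[0,0,0],0,20],
    [[0,0,0],0,20],
    [[0,0,0],0,20],
    [[0,0,0],0,20],
    [[0,0,0],0,20]
  ],
  "force": 14
}}

```text
t: 10.35
ee_pos: [0.6054, -0.2165, 0.2106]
tool_rot: [[-0.888, 0.459, 0.001], [0.459, 0.888, -0.0], [-0.001, 0.0, -1.0]]
contact_force: [-0.2, -0.8, 5.7]
opening: 0.287
grasp_force: 14.0
```

The right clip goes to the stop (0.287), so it's the weak one. I'll let it spring back, regrasp, lift and carry it over the bin.

{"api": "send_rows", "payload": {
  "targets": [
    [[0,0,0],0,45],
    [[0,0,0],0,60],
    [[0,0,0],0,75],
    [[0,0,0],0,75],
    [[0,0,0],0,60],
    [[0,0,0],0,45],
    [[0,0,0],0,30],
    [[0,0,0],0,15],
    [[0,0,0],0,15],
    [[0,0,0],0,15],
    [[0,0,0],0,15],
    [[0,0,-0.2],0,15],
    [[0,0,-0.4],0,15],
    [[0.2,0,-0.6],0,15],
    [[0.5,0,-0.6],0,15],
    [[0.6,0,-0.5],0,15],
    [[0.6,0,-0.2],0,15],
    [[0.4,0,0],0,15],
    [[0.2,0,0],0,15],
    [[0,0,0],0,15]
  ],
  "force": 20
}}

```text
t: 12.02
ee_pos: [0.5156, -0.17, 0.3107]
tool_rot: [[-0.888, 0.459, 0.001], [0.459, 0.888, -0.0], [-0.001, 0.0, -1.0]]
contact_force: [-0.5, 0.2, -1.0]
opening: 0.285
grasp_force: 20.0
```

{"api": "send_rows", "payload": {
  "targets": [
    [[0,0,0],0.5,15],
    [[0,0,0],0.8,15],
    [[0,0,0],0.9,15],
    [[0,0,0],0.9,15],
    [[0,0,0],0.9,15],
    [[0,0,0],0.9,15],
    [[0,0,0],0.9,15],
    [[0,0,0],0.9,15],
    [[0,0,0],0.9,15],
    [[0,0,0],0.9,15],
    [[0,0,0],0.9,15],
    [[0,0,0],0.9,15],
    [[0,0,0],0.9,15],
    [[0,0,0],0.9,15],
    [[0,0,0],0.9,15],
    [[0,0,0],0.66,15],
    [[0,0,0],0,15]
  ]
}}

```text
t: 13.43
ee_pos: [0.517, -0.1709, 0.3092]
tool_rot: [[0.002, 1.0, -0.001], [1.0, -0.002, 0.0], [0.0, -0.001, -1.0]]
contact_force: [0.8, 0.0, -1.1]
opening: 0.284
grasp_force: 20.0
```

{"api": "send_rows", "payload": {
  "targets": [
    [[0.3,-0.06,0],0,15],
    [[0.6,-0.14,0],0,15],
    [[0.7,-0.15,0],0,15],
    [[0.7,-0.15,0],0,15],
    [[0.7,-0.15,0],0,15],
    [[0.6,-0.14,0],0,15],
    [[0.3,-0.08,0.3],0,15],
    [[0,0,0.5],0,15],
    [[0,0,0.5],0,15],
    [[0,0,0.3],0,15],
    [[0,0,0.25],0,15],
    [[0,0,0],0,15],
    [[0,0,0],0,15]
  ]
}}

```text
t: 14.52
ee_pos: [0.4815, -0.0145, 0.2361]
tool_rot: [[-0.001, 1.0, -0.0], [1.0, 0.001, 0.0], [0.0, -0.0, -1.0]]
contact_force: [-0.3, 0.1, 0.1]
opening: 0.286
grasp_force: 20.0
```

```bash
python3 - <<'E'
from h import *
p,d,i=cam('side'); cv2.imwrite('pics/s4.png',cv2.resize(p[90:320,150:430,::-1],(730,600)))
E
```

```text
(no output)
```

View pics/s4.png

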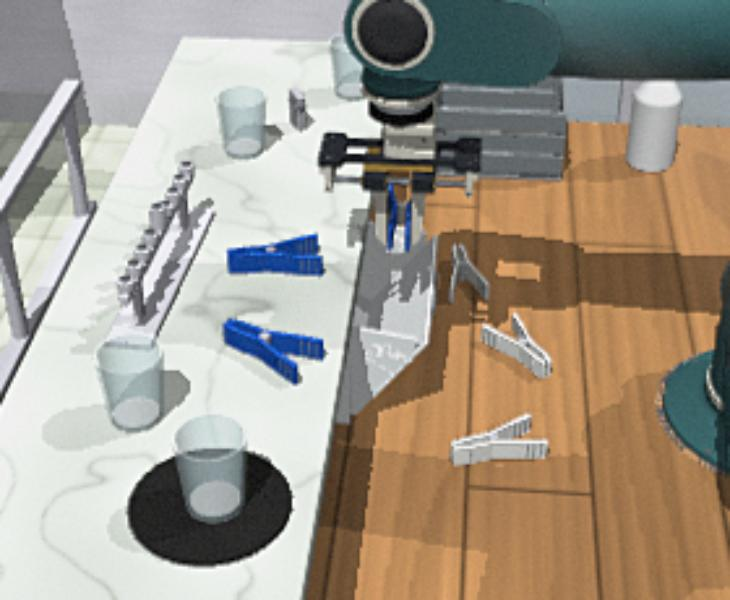

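The clip hangs over the bin mouth at (400,220), and the two sound clips lie where they were. Release, wait, rise.

{"api": "send_rows", "payload": {
  "targets": [
    [[0,0,0],0,100],
    [[0,0,0],0,100],
    [[0,0,0],0,100],
    [[0,0,0],0,100],
    [[0,0,0],0,100],
    [[0,0,0],0,100],
    [[0,0,-0.5],0,100],
    [[0,0,-0.8],0,100],
    [[0,0,-0.8],0,100],
    [[0,0,-0.8],0,100],
    [[0,0,-0.8],0,100],
    [[0.6,0,0],0,100],
    [[0.8,0,0],0,100],
    [[0.8,0,0],0,100],
    [[0.8,0,0],0,100],
    [[0.8,0,0],0,100],
    [[0.8,0,0],0,100],
    [[0,0,0],0,100],
    [[0,0,0],0,100],
    [[0,0,0],0,100]
  ]
}}

```text
t: 16.23
ee_pos: [0.4812, 0.1693, 0.3838]
tool_rot: [[-0.001, 1.0, -0.0], [1.0, 0.001, -0.0], [-0.0, -0.0, -1.0]]
contact_force: [0.6, -0.9, 0.5]
opening: 0.997
grasp_force: 0.0
```

```bash
python3 - <<'E'
from h import *
out=[]
for n in('side','scene'):
    p,d,i=cam(n); W=pts(d,i); hsv=cv2.cvtColor(p,cv2.COLOR_RGB2HSV)
    out.append(cv2.resize(p[90:320,150:430,::-1],(395,324)))
    m=((hsv[...,0]>95)&(hsv[...,0]<130)&(hsv[...,1]>110)&(hsv[...,2]>30)&(d>0)&(W[...,0]>.35)).astype(np.uint8)
    k,l,s,c=cv2.connectedComponentsWithStats(m)
    for j in range(1,k):
        if s[j,4]>15: q=W[l==j]; print(n,s[j],np.median(q,0).round(3),q.min(0).round(3),q.max(0).round(3))
cv2.imwrite('pics/s5.png',np.hstack(out)); print(robot.sense()['contact_force'])
E
```

```text
side [237 180  37  16 394] [0.625 0.022 0.213] [ 0.573 -0.044  0.193] [0.695 0.036 0.227]
side [236 212  38  25 401] [0.606 0.189 0.213] [0.554 0.142 0.192] [0.667 0.243 0.228]
scene [254 200   5   9  18] [ 0.607 -0.014  0.221] [ 0.588 -0.024  0.207] [ 0.628 -0.003  0.226]
scene [246 203  28  24 222] [0.645 0.024 0.216] [0.576 0.006 0.198] [0.689 0.032 0.229]
scene [292 223  42  23 414] [0.615 0.19  0.216] [0.553 0.163 0.194] [0.668 0.24  0.229]
[ 0.36108516  0.8879952  -0.75405464]
```

View pics/s5.png

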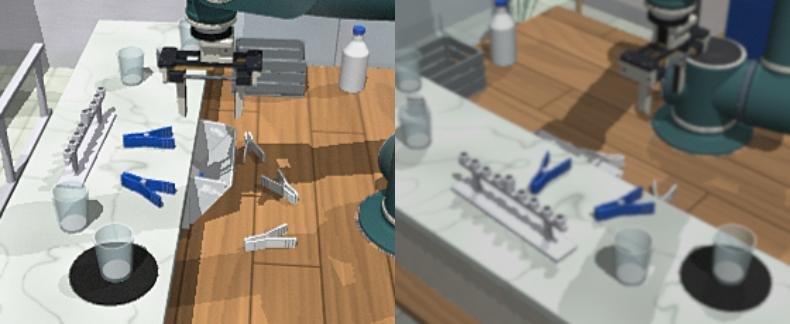

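A spot of blue shows in the bin at (200,173), and both sound clips are where they started. I'll check inside the bin with the wrist camera.

{"api": "send_rows", "payload": {
  "targets": [
    [[-0.7,0,0],0,100],
    [[-0.8,0,0],0,100],
    [[-0.8,0,0],0,100],
    [[-0.7,0,0],0,100],
    [[0,-0.5,0],0,100],
    [[0,-0.5,0],0,100],
    [[0,0,0],0,100],
    [[0,0,0],0,100]
  ]
}}

```text
t: 17.0
ee_pos: [0.4409, 0.0485, 0.3845]
tool_rot: [[0.001, 1.0, 0.002], [1.0, -0.001, 0.0], [0.0, 0.002, -1.0]]
contact_force: [-0.6, 0.2, -0.1]
opening: 0.996
grasp_force: 0.0
```

```bash
python3 - <<'E'
from h import *
i=robot.camera_info('wrist'); p,d=robot.read_camera('wrist'); print(i['eye'])
cv2.imwrite('pics/w6.png',p[...,::-1])
hsv=cv2.cvtColor(p,cv2.COLOR_RGB2HSV)
v,u=np.mgrid[:420,:560]; x=(u-i['cx'])/i['fx'];y=(v-i['cy'])/i['fy'];r=np.hypot(x,y)+1e-9
P=np.stack([np.tan(r)*x/r*d,np.tan(r)*y/r*d,d],-1); W=P@np.array(i['rotation']).T+i['eye']
m=((hsv[...,0]>95)&(hsv[...,0]<130)&(hsv[...,1]>110)&(hsv[...,2]>30)&(d>0)).astype(np.uint8)
k,l,s,c=cv2.connectedComponentsWithStats(m)
for j in range(1,k):
    if s[j,4]>25: q=W[l==j]; print(s[j],np.median(q,0).round(3),np.percentile(q,2,axis=0).round(3),np.percentile(q,98,axis=0).round(3))
E
```

```text
[0.44148642 0.11449184 0.54344033]
[ 380   20  100   81 1956] [0.61  0.183 0.22 ] [0.555 0.16  0.201] [0.661 0.233 0.225]
[292 177  29  19 409] [0.48  0.037 0.099] [0.461 0.027 0.073] [0.505 0.05  0.117]
[328 178  11  22 136] [0.511 0.037 0.137] [0.507 0.027 0.043] [0.537 0.052 0.14 ]
[ 393  210   92   51 1632] [0.63  0.017 0.219] [ 0.574 -0.022  0.202] [0.684 0.028 0.225]
```

View pics/w6.png

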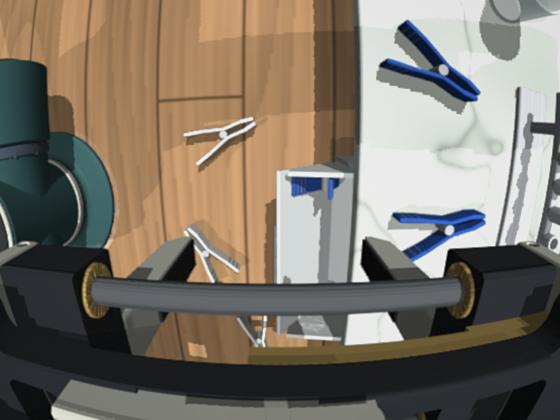

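The clip seems to stand on its jaws near the bin's left end wall, with the handle ends at (305,185) and (330,188). I'll look again from straighter above for its pose and rest.

{"api": "send_rows", "payload": {
  "targets": [
    [[-0.6,0.3,0],0,100],
    [[-0.8,0.4,0],0,100],
    [[-0.8,0.3,0],0,100],
    [[-0.8,0,0],0,100],
    [[-0.6,0,0],0,100],
    [[-0.4,0,0],0,100],
    [[0,0,0],0,100],
    [[0,0,0],0,100],
    [[0,0,0],0,100]
  ]
}}

```text
t: 17.8
ee_pos: [0.4818, -0.1102, 0.3836]
tool_rot: [[-0.001, 1.0, -0.0], [1.0, 0.001, 0.0], [0.0, -0.0, -1.0]]
contact_force: [-0.1, 0.3, -0.1]
opening: 1.004
grasp_force: 0.0
```

```bash
python3 - <<'E'
from h import *
i=robot.camera_info('wrist'); p,d=robot.read_camera('wrist'); print(i['eye'])
hsv=cv2.cvtColor(p,cv2.COLOR_RGB2HSV)
v,u=np.mgrid[:420,:560]; x=(u-i['cx'])/i['fx'];y=(v-i['cy'])/i['fy'];r=np.hypot(x,y)+1e-9
P=np.stack([np.tan(r)*x/r*d,np.tan(r)*y/r*d,d],-1); W=P@np.array(i['rotation']).T+i['eye']
m=((hsv[...,0]>95)&(hsv[...,0]<130)&(hsv[...,1]>110)&(hsv[...,2]>30)&(d>0)&(W[...,2]<.18)&(W[...,0]>.42)).astype(bool)
q=W[m]; k=np.argsort(q[:,2])
print(len(q)); 
for a in np.array_split(k,8): print(q[a].mean(0).round(3))
vv,uu=np.where(m); cv,cu=int(np.median(vv)),int(np.median(uu)); print(cu,cv)
cr=p[max(cv-80,0):cv+100,max(cu-110,0):cu+110,::-1]; cv2.imwrite('pics/w7.png',cv2.resize(cr,None,fx=3,fy=3,interpolation=cv2.INTER_CUBIC))
# white bucket walls near the clip
wm=(hsv[...,1]<50)&(d>0)&(W[...,2]>.03)&(W[...,2]<.18)&(W[...,0]>.43)&(W[...,0]<.525)&(abs(W[...,1])<.2)
print('white y range',np.percentile(W[wm][:,1],[1,50,99]).round(3))
E
```

```text
[ 0.48264279 -0.04428403  0.54255156]
950
[0.532 0.036 0.051]
[0.515 0.039 0.07 ]
[0.498 0.039 0.079]
[0.49  0.038 0.089]
[0.485 0.039 0.097]
[0.474 0.039 0.108]
[0.477 0.038 0.116]
[0.51  0.039 0.137]
288 70
white y range [-0.186 -0.072  0.059]
```

View pics/w7.png

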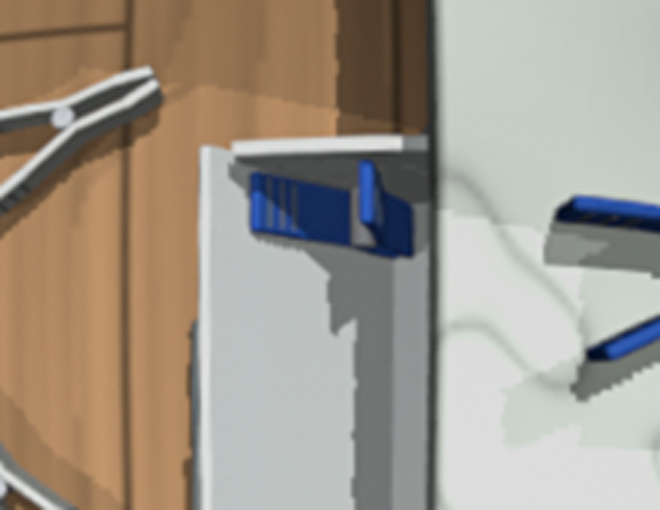

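The clip leans at rest on the front panel, at (330,210) in the crop. It is well inside the bucket and inside the y limit, so I'm handing in.

```bash
python3 -c "
from station import robot; print(robot.job_done())"
```

```text
the job is handed in; nothing more can be done
None
```

I squeezed all three clips from left to right: the right one was weak and is now in the bin, and the two sound clips are still where they lay on the sill. The job is handed in, but no pass or fail result came back.

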